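# Load the drilled weight onto the flex tester's bent rod

### The arm

A 6-joint arm with a two-finger parallel gripper is mounted at the origin on the work surface. World frame = base frame: x ahead of the robot, y to its left, z up, the work surface at z = 0. Lengths are in m, angles in rad, forces in N, time in s.
With the tool pointing down it reaches from about 0.35 to 0.775 m from the base axis. Payload 5.5 kg.
Tool frame: the origin (TCP) lies midway between the tips of the shut fingers; the grasp point (between the pads) lies grip_point_offset behind it (grip_point_offset is the distance from the TCP to the grasp point, in m); z points along the fingers, y is the direction in which the jaws open and shut (so a half turn about z gives the same grasp; the last joint's range is limited). The gripper opens to 85 mm and grips with 20 to 120 N. Pads are 22 mm wide; open, the fingers measure 114 mm over their backs; the gripper's body (76 mm by 85 mm) begins 54 mm behind the grasp point. The pads swing forward as they close: fully open they stand 13 mm farther back than shut.
Start: joints at [1.126, 0.313, 0.046, 1.304, 0, 1.431], TCP at [0.173, 0.549, 0.231] pointing down, gripper open.
Joint ranges: [-2.76, 2.76], [-0.86, 1.69], [-1.03, 1.26], [-2.2, 2.34], [-1.47, 1.5], [-3.14, 3.14]. Speed limits (rad/s): [2.57, 2.57, 3.14, 3.14, 3.14, 3.14].

### API

Orientations are given as a unit quaternion [w, x, y, z].
In Python, from workcell import * gives the robot as it stands.
- The arm moves only by the tool send_rows, never from a script. Its argument "series" is one flat list of numbers, 7 for each row, row after row: the shift along the tool's x, y, z in cm, then the turn, a rotation vector about the tool's x, y, z in degrees, then the opening, from 0 (shut) to 1 (fully open). A call has 1 to 10 rows; each row is the pose to reach, as a shift and turn from the pose commanded when the call began, along the tool's axes at that moment; what a row does not reach only later rows make up. A row lasts 1/12 s, in which the tool goes at most 41.7 mm and 7.16 degrees, less where a joint would pass 70% of its speed; a pose out of reach is approached as far as the arm can. A call with a gripper value outside its range is refused whole. The fingers move at their own pace and stop on an object; "newtons" is the grip in N (left out, the last holds). Time passes only in rows, so rows that repeat a pose let the fingers close. It gives the time, the measured TCP pose, the force and the opening at its end, in the units of the state.
- get_state(): the state, without advancing time (a new reading comes with each control period).
- read_camera(name): name is "scene" or "top" or "wrist"; returns the picture (384x512x3 uint8, blue, green, red); there is no depth.
- camera_info(name): a dict with "K" (3x3 intrinsics, pixels), "D" ([k1, k2, p1, p2, k3] as OpenCV has them; the pictures are not rectified), "xyz" and "attitude" of the camera in the world. Camera axes: x right, y down, z forward; pixel columns grow to the right and rows downward; lengths in m; the calibration is good to about 2 mm. A picture is of the moment at which its call begins: read the wrist's pose just before it. camera_info takes no time and is no camera call; for the wrist camera it gives the pose at the moment of the call.
- hand_in(): hands the job in, once; it reports no verdict.
Trained networks look in the newest picture that a camera, given by its name, has taken for a name from the list of things; names that differ only in an ending like _2 or _b are one class to them, and where a whole thing is asked for, a point or a joint stands for the part that bears it (a point fixed in the world has none). Each returns a list of dicts, best first, with "p" (0 to 1); they miss things now and then, are a little off and sometimes report something else, mostly with a low value. They report only what shows in the picture. A call takes as long as a camera call. They do not tell look-alikes from the thing itself.
- silhouettes(camera, label): "pixels" (384x512 bool, what is visible of it) and "box" ([left, top, width, height] in pixels, round what is visible of it).
The state is a dict: "clock": time; "joint_pos": joint angles; "qvel": joint speeds; "tau": joint torques, N m; "tcp_pos": TCP position; "orientation": TCP orientation; "wrist_force": force on the tool from outside, world axes, zero at the start; "ft_torque": the same for the moment, N m; "finger_gap": finger opening in m.
Only numpy, scipy, OpenCV 4.12 (cv2) and the standard library are available. Lean on these libraries where they do the work, as an engineer would, in place of code of your own. Each camera call takes 0.05 s, during which the arm holds its last target. There are 200 camera calls.

### The job

Put the drilled steel weight onto the flex tester's bent rod: thread it on over the free end, slide it gently round the bend without letting it bind, and push the grey sleeve with it until the sleeve is fully home against the housing. Then let go and leave the weight hanging there. Push the sleeve with the weight, not with the gripper, never press the weight on the rod with more than 25 N, and leave the undrilled block and the paper cup alone.

Things in the scene. Friction and masses are not known exactly. Their poses are not given: they have to be found in the camera images.
- weight: plain steel block 20 mm thick (its x), 36 wide (y), 70 high (z), 0.27 to 0.41 kg, standing on the bench; origin at the centre of its underside. A round 16 mm hole runs through it along x, 50 mm above the underside, 15 mm above the centre of mass, so it hangs upright on the rod. Both ends are alike. Gripped across its width at hole height from above, the pads pass either side of the rod.
- bore (a point): middle of the weight's hole, 50 mm above its underside, axes as the weight's (x along the hole)
- rod: bent steel rod 12 mm thick, rigid and fixed, level, its axis 140 mm above the bench. Origin at the free rounded tip, on the axis; x points inwards along the free leg, z up. Straight for 70 mm, then the bend, then straight again into the tester's grey housing. The tester stands no more than 25 N between weight and rod or sleeve, and 10 N of the gripper on rod or sleeve.
- bend (a point): on the rod's axis 70 mm from the tip, where the bend starts; axes as the rod's. It bends level to the right (towards the rod's -y), centre line radius 70 mm. The angle of the bend is NOT reported: anywhere from 47 to 83 degrees, to be felt or seen. The straight after it is 113 mm long to the housing's face (housing 130 mm wide, its top 22 mm above the rod's axis).
- sleeve (a joint): travel of the grey plastic sleeve on the straight after the bend, towards the housing (m): 0 at the start, 0.012 fully home. Its 28 mm wide flange faces the bend, 75 mm past the bend's end at the start, 87 mm when home. It takes about 3 N to push and stays where it is left.
- blank: plain steel block without a hole, same 20 x 36 x 70 mm as the weight, standing near it; origin at the centre of its underside. Leave alone.
- cup: paper cup, 72 mm wide, 85 mm high, origin at the centre of its underside. Leave alone.
Not all that is in view belongs to the job. What is shaped like the weight but yellow is not meant.

How it is judged:
By the outcome, as a careful person would: the job done as asked, in the order asked, and still so for the second after the job is handed in, with the robot touching nothing.
It also fails if it takes over 72 s, if anything falls off the work surface, if the arm or the gripper's body presses on something with over 40 N, if the wrist force passes 120 N, or if a joint passes its speed limit or range.

## Working session

There is one attempt and no reset: what is moved stays moved. The work goes in short steps, Python scripts to look and compute and a tool call to move; the robot and the scene stay as the last step left them, time stands still between calls to the robot, and variables do not carry over. Pictures are saved under pics/ and viewed, about 8 in all and at most 12, crops included, and the job is handed in when it is done.

Besides the shell and the picture viewer there is one more tool, called as name(argument=value, ...) on one line, values as JSON. send_rows: Moves the arm, as the interface text tells. Its arguments: {"type":"object","properties":{"series":{"type":"array"},"newtons":{"type":"number"}},"required":["series"]}

```bash
ls; mkdir -p pics; python3 - <<'E'
from workcell import *
import cv2, numpy as np
s=get_state(); print({k:np.round(v,3).tolist() for k,v in s.items()})
try: print(grip_point_offset)
except Exception as e: print(e)
ims=[]
for c in ["scene","top"]:
    im=read_camera(c); cv2.imwrite(f"pics/{c}0.png",im); ims.append(im)
    i=camera_info(c); print(c,{k:np.round(v,4).tolist() for k,v in i.items()})
    for l in ["weight","rod","blank","cup","sleeve"]:
        for d in silhouettes(c,l): print(c,l,round(d["p"],2),d["box"])
cv2.imwrite("pics/both0.png",cv2.resize(np.vstack(ims),(800,1200))[:,:])
E
```

```text
pics
{'clock': 0.0, 'joint_pos': [1.126, 0.314, 0.045, 1.304, 0.0, 1.431], 'qvel': [-0.0, 0.001, 0.002, 0.0, -0.002, -0.0], 'tau': [0.001, -48.062, 29.853, 0.019, -0.0, 0.0], 'tcp_pos': [0.172, 0.548, 0.23], 'orientation': [-0.0, 0.152, 0.988, -0.001], 'wrist_force': [-0.026, -0.425, 0.131], 'ft_torque': [-0.08, 0.032, 0.045], 'finger_gap': 0.085}
0.0187
scene {'K': [[480.6916, 0.0, 252.0871], [0.0, 480.6916, 191.3002], [0.0, 0.0, 1.0]], 'D': [-0.1283, 0.0, 0.0, 0.0, 0.0], 'xyz': [1.2984, 0.1779, 0.7765], 'attitude': [-0.2639, 0.5825, 0.696, -0.3264]}
scene weight 0.78 [138.4, 221.7, 20.8, 32.3]
scene weight 0.65 [113.8, 203.9, 22.9, 30.2]
scene weight 0.57 [101.6, 219.6, 20.9, 32.1]
scene rod 0.56 [216.9, 163.1, 160.5, 119.3]
scene blank 0.95 [128.2, 176.1, 21.6, 26.0]
scene blank 0.54 [114.4, 203.4, 20.5, 29.0]
scene blank 0.52 [217.3, 160.6, 160.0, 128.8]
scene cup 0.71 [379.5, 176.4, 29.9, 43.8]
scene cup 0.7 [130.8, 174.2, 20.0, 28.4]
scene sleeve 0.65 [295.2, 176.9, 13.1, 9.6]
top {'K': [[388.9487, 0.0, 254.6197], [0.0, 388.9487, 199.935], [0.0, 0.0, 1.0]], 'D': [0.0385, 0.0, 0.0, 0.0, 0.0], 'xyz': [0.4045, 0.0188, 1.1065], 'attitude': [-0.0426, 0.7061, -0.7053, 0.0454]}
top weight 0.74 [318.1, 157.2, 14.9, 17.3]
top weight 0.67 [348.3, 156.5, 14.9, 14.4]
top weight 0.59 [342.4, 180.2, 22.9, 10.2]
top rod 0.79 [149.8, 152.9, 133.1, 85.4]
top blank 0.7 [345.2, 214.9, 21.4, 10.6]
top cup 0.71 [116.6, 232.3, 35.9, 25.6]
```

```bash
python3 - <<'E'
import cv2, numpy as np
a=cv2.imread("pics/scene0.png");b=cv2.imread("pics/top0.png")
# scene crop around blocks, scene tester, top tester
A=cv2.resize(a[165:265,85:225],(400,286),interpolation=cv2.INTER_CUBIC)
B=cv2.resize(a[130:270,200:420],(400,255),interpolation=cv2.INTER_CUBIC)
C=cv2.resize(b[130:270,90:390],(800,373),interpolation=cv2.INTER_CUBIC)[:314]
t=np.zeros((286,800,3),np.uint8);t[:,:400]=A;t[:255,400:]=B
cv2.imwrite("pics/v1.png",np.vstack([t,C]))
E
```

```text
(no output)
```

View pics/v1.png

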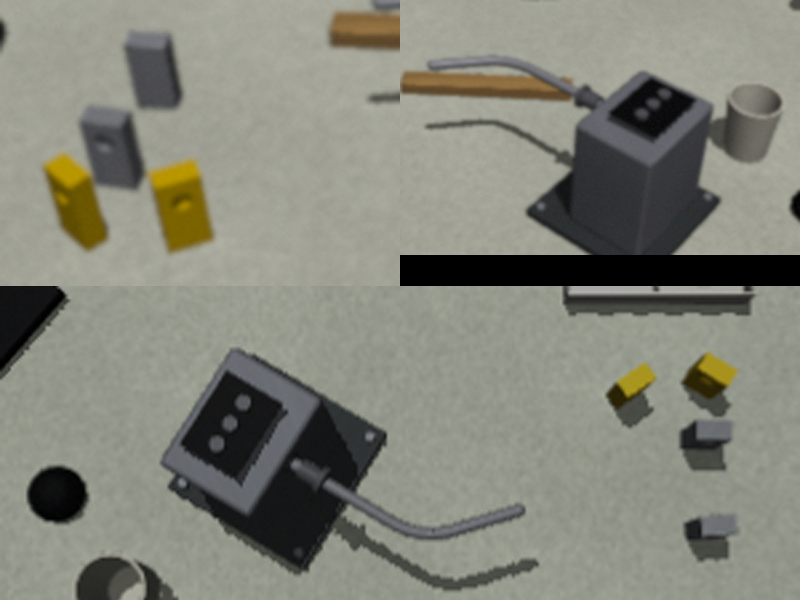

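View pics/top0.png

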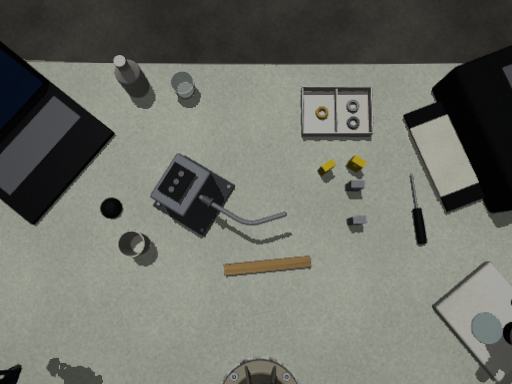

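Top view: candidates for the weight are two yellow drilled blocks at about (327,167) and (356,162), which are not meant. The grey block at (356,185) shows a hole in the scene view at (123,217). The undrilled grey block is at (356,220), seen at (139,189) in the scene view. I choose the grey block at (356,185). The rod tip is near (284,214).

```bash
cat > h.py <<'E'
from workcell import *
import cv2, numpy as np
from scipy.spatial.transform import Rotation as R
from scipy.optimize import least_squares
def rot(q): return R.from_quat([q[1],q[2],q[3],q[0]])
def proj(c,P):
    r=rot(c["attitude"]).inv(); t=-r.apply(np.array(c["xyz"]))
    return cv2.projectPoints(np.array(P,float).reshape(-1,1,3),r.as_rotvec(),t,np.array(c["K"]),np.array(c["D"]))[0][:,0]
def back(c,uv,z):
    n=cv2.undistortPoints(np.array(uv,float).reshape(-1,1,2),np.array(c["K"]),np.array(c["D"]))[:,0]
    d=rot(c["attitude"]).apply(np.c_[n,np.ones(len(n))]); o=np.array(c["xyz"])
    return o+d*((z-o[2])/d[:,2])[:,None]
def centreline(p,n=60):  # p: tip x,y, yaw, bend angle -> pts, headings by arc length
    x,y,a,b=p; L=np.linspace(0,.07+.07*b+.075,n); out=[]
    for s in L: out.append(at(p,s)[0])
    return np.array(out)
def at(p,s):  # point on axis and heading at arc length s
    x,y,a,b=p; d=lambda h:np.array([np.cos(h),np.sin(h),0]); q=np.array([x,y,.14])
    s1=min(s,.07); q=q+d(a)*s1; h=a
    if s>.07:
        f=min((s-.07)/.07,b); r=lambda h:np.array([np.sin(h),-np.cos(h),0])
        c=q+.07*r(a); h=a-f; q=c-.07*r(h)
        if s>.07+.07*b: q=q+d(h)*(s-.07-.07*b)
    return q,h
def goal(pos,head,flip=0):
    """commanded shift from the present pose to have GRASP point at pos, tool down, tool x along heading (+flip*pi)"""
    h=head+np.pi*flip
    Rt=R.from_matrix(np.c_[[np.cos(h),np.sin(h),0],[np.sin(h),-np.cos(h),0],[0,0,-1]])
    return np.array(pos)+np.array([0,0,-grip_point_offset]),Rt
def rel(T0,T1):
    p0,r0=T0;p1,r1=T1
    return np.r_[r0.inv().apply(p1-p0)*100,np.degrees((r0.inv()*r1).as_rotvec())].round(2)
def now():
    s=get_state(); return np.array(s["tcp_pos"]),rot(s["orientation"])
E
python3 - <<'E'
from h import *
c=camera_info("top")
print("wt",back(c,[[348,188],[365,184],[357,183],[356,185]],.07).round(3).tolist())
print("blank",back(c,[[360,219]],.07).round(3).tolist())
print("rod tip,bend,mid,end",back(c,[[285,213.5],[250,222],[228,212],[205,198]],.14).round(3).tolist())
p,r=now(); print(p,r.as_matrix().round(2).tolist())
w=camera_info("wrist"); print(r.inv().apply(np.array(w["xyz"])-p).round(3), (r.inv()*rot(w["attitude"])).as_matrix().round(2).tolist(), np.round(w["K"],0).tolist())
E
```

```text
wt [[0.567, -0.237, 0.07], [0.578, -0.283, 0.07], [0.581, -0.261, 0.07], [0.575, -0.258, 0.07]]
blank [[0.483, -0.266, 0.07]]
rod tip,bend,mid,end [[0.492, -0.061, 0.14], [0.47, 0.026, 0.14], [0.495, 0.081, 0.14], [0.53, 0.139, 0.14]]
[0.17259841 0.5485423  0.23134338] [[-0.95, 0.3, 0.0], [0.3, 0.95, 0.0], [-0.0, 0.0, -1.0]]
[ 0.075  0.    -0.142] [[-0.0, -0.96, -0.29], [1.0, -0.0, -0.0], [0.0, -0.29, 0.96]] [[285.0, 0.0, 256.0], [0.0, 285.0, 189.0], [0.0, 0.0, 1.0]]
```

```bash
python3 - <<'E'
from h import *
T0=now()
_,r=goal([0,0,0],np.pi)
print("rod view",rel(T0,(np.array([.45,.03,.26]),r)))
print("weight view",rel(T0,(np.array([.577,-.262,.23]),r)), rel((np.array([.45,.03,.26]),r),(np.array([.577,-.262,.23]),r)))
E
```

```text
rod view [-4.203e+01 -4.114e+01 -2.870e+00  1.000e-02  0.000e+00 -1.747e+01]
weight view [-6.290e+01 -6.518e+01  1.300e-01  1.000e-02  0.000e+00 -1.747e+01] [-12.7 -29.2   3.    0.    0.    0. ]
```

send_rows(series=[-42, -41.1, -2.9, 0, 0, -17.5, 0.8, -42, -41.1, -2.9, 0, 0, -17.5, 0.8, -42, -41.1, -2.9, 0, 0, -17.5, 0.8, -42, -41.1, -2.9, 0, 0, -17.5, 0.8, -42, -41.1, -2.9, 0, 0, -17.5, 0.8, -42, -41.1, -2.9, 0, 0, -17.5, 0.8, -42, -41.1, -2.9, 0, 0, -17.5, 0.8, -42, -41.1, -2.9, 0, 0, -17.5, 0.8, -42, -41.1, -2.9, 0, 0, -17.5, 0.8, -42, -41.1, -2.9, 0, 0, -17.5, 0.8])

```text
clock: 1.43
tcp_pos: [0.3682, 0.1822, 0.2522]
orientation: [0.001, -0.001, 1.0, 0.0]
wrist_force: [1.0, 0.5, 0.5]
finger_gap: 0.0684
```

send_rows(series=[-8.2, -15.2, -0.8, 0, 0, 0, 0.8, -8.2, -15.2, -0.8, 0, 0, 0, 0.8, -8.2, -15.2, -0.8, 0, 0, 0, 0.8, -8.2, -15.2, -0.8, 0, 0, 0, 0.8, -8.2, -15.2, -0.8, 0, 0, 0, 0.8, -8.2, -15.2, -0.8, 0, 0, 0, 0.8, -8.2, -15.2, -0.8, 0, 0, 0, 0.8])

```text
clock: 2.02
tcp_pos: [0.4494, 0.032, 0.2595]
orientation: [-0.0, 0.0, 1.0, 0.0]
wrist_force: [-0.2, -0.4, -0.4]
finger_gap: 0.068
```

```bash
python3 - <<'E'
from h import *
import json
w=camera_info("wrist"); im=read_camera("wrist"); cv2.imwrite("pics/wrod.png",im)
json.dump({k:np.array(v).tolist() for k,v in w.items()},open("wrod.json","w"))
print(now()[0],get_state()["clock"])
for l in ["rod","sleeve"]:
    for d in silhouettes("wrist",l): print(l,d["p"],d["box"]); cv2.imwrite(f"pics/m_{l}.png",d["pixels"].astype(np.uint8)*255) if d["p"]>.4 else 0
print(proj(w,[[.492,-.061,.14],[.47,.026,.14],[.495,.081,.14],[.53,.139,.14]]).round())
E
```

```text
[0.44909203 0.03279199 0.25956097] 2.0667
rod 0.72 [160.0, 150.7, 341.8, 196.2]
sleeve 0.66 [343.7, 231.1, 30.3, 34.8]
[[162. 226.]
 [249. 205.]
 [304. 228.]
 [359. 259.]]
```

View pics/wrod.png

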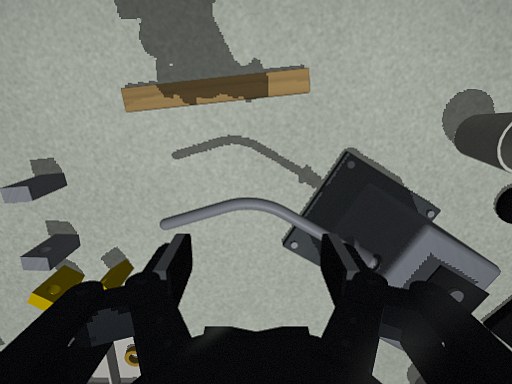

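The wrist view shows the rod tip at about (161,224), the bend near (245,205), and the straight running to the sleeve at about (355,248), partly behind a finger. Next I fit the rod model to the rod pixels.

```bash
cat >> h.py <<'E'
def fitrod(c,mask,p0,rng=None,lock=None):
    """fit model silhouette edges: signed distance of mask pixels' skeleton -> use column/normal scan"""
    pts=[];S=[]
    smax=.07+.07*p0[3]+.06
    for s in np.linspace(.006,smax,50) if rng is None else np.linspace(*rng,50):
        q,h=at(p0,s); n=np.array([-np.sin(h),np.cos(h),0])
        o=np.linspace(-.014,.014,141); uv=proj(c,q+n*o[:,None])
        v=cv2.remap(mask.astype(np.float32),uv[:,0].astype(np.float32)[None],uv[:,1].astype(np.float32)[None],cv2.INTER_LINEAR)[0]
        if v.max()<.5 or v[0]>.5 or v[-1]>.5: continue
        k=np.where(v>.5)[0]; w=(k[-1]-k[0])*2e-4
        if .009<w<.015: pts.append((q+n*o[(k[0]+k[-1])//2])[:2]); S.append(s)
    pts=np.array(pts)
    def res(p):
        C=np.array([at(p,s)[0][:2] for s in np.linspace(0,smax+.02,400)])
        T=C[:,None]-pts; d=np.hypot(T[...,0],T[...,1]); i=d.argmin(0)
        t=np.gradient(C,axis=0); t/=np.linalg.norm(t,axis=1)[:,None]
        e=pts-C[i]; return t[i,0]*e[:,1]-t[i,1]*e[:,0]
    f=least_squares(res,p0,x_scale=[.01,.01,.05,.05],loss="soft_l1",f_scale=.001) if lock is None else None
    return f.x,len(pts),np.sqrt(np.mean(res(f.x)**2)),res(f.x)
E
python3 - <<'E'
from h import *
import json
w=json.load(open("wrod.json")); im=cv2.imread("pics/wrod.png").astype(int)
for u,v in [(200,213),(245,203),(300,220),(200,190),(245,137)]: print(im[v,u])
print(im[205:235,190].tolist()); print(im[224,150:175].tolist())
t=cv2.imread("pics/top0.png").astype(int); print(t[212:232,250].tolist())
E
```

```text
[117 111 107]
[127 121 117]
[117 111 107]
[155 165 160]
[132 142 136]
[[154, 166, 160], [155, 166, 160], [161, 170, 165], [160, 170, 164], [167, 178, 172], [129, 135, 129], [62, 60, 57], [66, 62, 61], [89, 85, 80], [103, 98, 94], [110, 106, 101], [118, 112, 109], [123, 117, 113], [129, 122, 119], [131, 124, 120], [128, 123, 118], [123, 115, 113], [119, 115, 110], [146, 153, 148], [156, 166, 160], [150, 160, 153], [152, 161, 156], [156, 167, 160], [161, 169, 164], [155, 165, 159], [155, 164, 159], [154, 164, 159], [161, 172, 166], [145, 154, 149], [127, 136, 131]]
[[159, 168, 162], [156, 166, 160], [154, 164, 158], [153, 164, 158], [156, 166, 160], [155, 165, 160], [154, 164, 158], [154, 165, 159], [165, 177, 170], [136, 143, 136], [82, 76, 73], [106, 99, 96], [113, 107, 104], [118, 112, 108], [122, 115, 111], [122, 116, 112], [122, 117, 112], [124, 117, 113], [126, 120, 114], [125, 118, 114], [128, 123, 118], [128, 121, 118], [128, 123, 119], [129, 123, 119], [130, 123, 119]]
[[141, 152, 149], [138, 150, 146], [137, 149, 146], [139, 151, 148], [141, 153, 149], [142, 154, 151], [142, 154, 150], [141, 153, 150], [117, 122, 119], [103, 100, 97], [123, 119, 117], [112, 109, 106], [76, 73, 71], [112, 120, 117], [140, 152, 148], [141, 152, 149], [138, 150, 147], [136, 149, 145], [135, 148, 144], [135, 146, 142]]
```

```bash
cat >> h.py <<'E'
def rodmask(im): 
    d=cv2.GaussianBlur(im[...,0].astype(np.float32)-im[...,1],(3,3),0); return np.clip((d+9.5)/14.5,0,1)
def tipalong(c,mask,p):
    h=p[2]; o=np.linspace(-.012,.012,241); q=np.array([p[0],p[1],.14])+np.array([np.cos(h),np.sin(h),0])*o[:,None]
    uv=proj(c,q).astype(np.float32); v=cv2.remap(mask,uv[:,0][None],uv[:,1][None],cv2.INTER_LINEAR)[0]
    return o[np.argmax(v>.5)]
E
python3 - <<'E'
from h import *
import json
p0=np.array([.492,-.061,1.815,.9])
for nm,c,f in [("wrist",json.load(open("wrod.json")),"pics/wrod.png"),("top",camera_info("top"),"pics/top0.png")]:
    m=rodmask(cv2.imread(f)); p=p0
    for k in range(4):
        p,n,e,r=fitrod(c,m,p,rng=(.006,.07+.07*p[3]+.035) if nm=="wrist" else None)
    print(nm,p.round(4),"bend deg",np.degrees(p[3]).round(1),n,e.round(5),"tip offset",tipalong(c,m,p).round(4))
c=camera_info("scene"); print("scene proj tip etc",proj(c,[at(p,s)[0] for s in (0,.07,.07+.07*p[3]+.075)]).round(1))
T0=now(); print(T0[0])
E
```

```text
wrist [ 0.4921 -0.0637  1.8687  0.8451] bend deg 48.4 42 5e-05 tip offset -0.0001
top [ 0.4927 -0.0641  1.8671  0.8376] bend deg 48.0 46 0.00012 tip offset 0.0015
scene proj tip etc [[214.1 165.8]
 [245.9 163.2]
 [298.4 182. ]]
[0.44897264 0.03347603 0.25970756]
```

send_rows(series=[-12.8, -29.5, 3, 0, 0, 0, 0.8, -12.8, -29.5, 3, 0, 0, 0, 0.8, -12.8, -29.5, 3, 0, 0, 0, 0.8, -12.8, -29.5, 3, 0, 0, 0, 0.8, -12.8, -29.5, 3, 0, 0, 0, 0.8, -12.8, -29.5, 3, 0, 0, 0, 0.8, -12.8, -29.5, 3, 0, 0, 0, 0.8, -12.8, -29.5, 3, 0, 0, 0, 0.8, -12.8, -29.5, 3, 0, 0, 0, 0.8, -12.8, -29.5, 3, 0, 0, 0, 0.8])

```text
clock: 3.0
tcp_pos: [0.5783, -0.2624, 0.2284]
orientation: [-0.001, -0.0, 1.0, 0.001]
wrist_force: [-0.7, 0.3, -1.0]
finger_gap: 0.0681
```

```bash
python3 - <<'E'
from h import *
import json
w=camera_info("wrist"); im=read_camera("wrist"); cv2.imwrite("pics/ww.png",im)
json.dump({k:np.array(v).tolist() for k,v in w.items()},open("ww.json","w"))
print(now()[0],get_state()["clock"])
for d in silhouettes("wrist","weight"): print(d["p"],d["box"])
print(proj(w,[[.577,-.262,.07]]).round())
cv2.imwrite("pics/ww_v.png",cv2.resize(im[100:310,100:400],None,fx=2.6,fy=2.6,interpolation=cv2.INTER_CUBIC))
E
```

```text
[ 0.57801071 -0.26132764  0.22908713] 3.05
0.85 [237.6, 157.6, 36.9, 26.3]
0.75 [234.9, 196.3, 35.2, 42.2]
0.65 [297.8, 185.1, 43.1, 44.4]
[[256. 174.]]
```

View pics/ww_v.png

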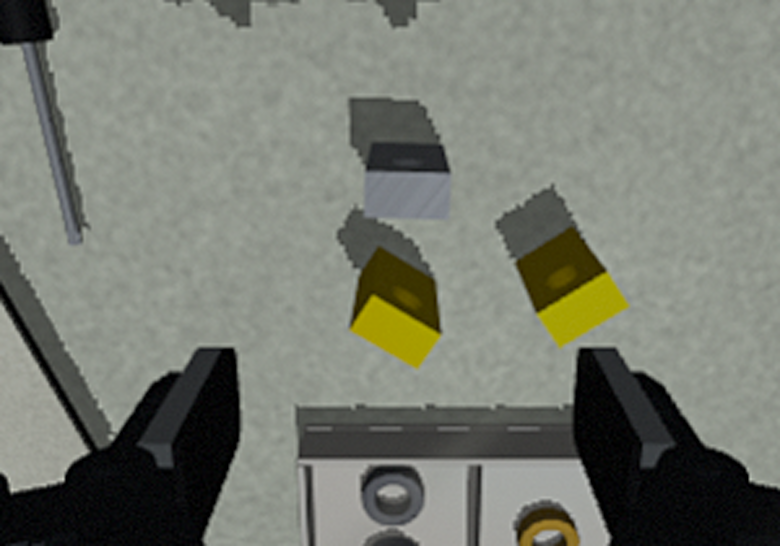

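The chosen grey block shows its hole on the shaded side face, crop (405,160), image about (256,162). Its top face spans crop (364,171) to (449,218). The yellow blocks are at crop (395,310) and (570,290), clear of it.

```bash
python3 - <<'E'
from h import *
import json
w=json.load(open("ww.json")); im=cv2.imread("pics/ww.png")
m=((im[...,0].astype(int)-im[...,1]>0)&(im[...,1]>100)).astype(np.uint8)
n,l,st,ce=cv2.connectedComponentsWithStats(m)
k=l[176,256]; print(st[k],ce[k])
pts=np.argwhere(l==k)[:,::-1]
P=back(w,pts,.07)[:,:2]; r=cv2.minAreaRect((P*1000).astype(np.float32)); print(r, P.mean(0).round(4))
A=np.linalg.eigh(np.cov(P.T)); print("thin axis",A[1][:,0].round(3),np.degrees(np.arctan(A[1][1,0]/A[1][0,0])))
print(get_state()["finger_gap"])
E
```

```text
[240 166  33  19 587] [255.94207836 174.63032368]
((578.5023803710938, -261.5837707519531), (35.03110122680664, 20.02984619140625), 89.09390258789062) [ 0.5782 -0.2618]
thin axis [-1.     0.017] -0.9502437387369049
0.06839007747432935
```

send_rows(series=[0, 0, 4, 0, 0, 1, 0.8, 0, 0, 8, 0, 0, 1, 0.8, 0, 0, 12, 0, 0, 1, 0.8, 0, 0, 15, 0, 0, 1, 0.8, 0, 0, 17, 0, 0, 1, 0.8, 0, 0, 18.5, 0, 0, 1, 0.8, 0, 0, 19.5, 0, 0, 1, 0.8, 0, 0, 19.8, 0, 0, 1, 0.8, 0, 0, 19.8, 0, 0, 1, 0.8])

```text
clock: 3.85
tcp_pos: [0.5779, -0.2614, 0.0319]
orientation: [-0.0, 0.008, 1.0, 0.0]
wrist_force: [0.3, -0.3, -0.2]
finger_gap: 0.0682
```

send_rows(series=[0, 0, 0, 0, 0, 0, 0.3, 0, 0, 0, 0, 0, 0, 0.3, 0, 0, 0, 0, 0, 0, 0.3, 0, 0, 0, 0, 0, 0, 0.3, 0, 0, 0, 0, 0, 0, 0.3, 0, 0, 0, 0, 0, 0, 0.3, 0, 0, 0, 0, 0, 0, 0.3, 0, 0, 0, 0, 0, 0, 0.3], newtons=60)

```text
clock: 4.52
tcp_pos: [0.5791, -0.2633, 0.0334]
orientation: [0.001, 0.008, 1.0, -0.0]
wrist_force: [-0.6, 2.3, 5.9]
finger_gap: 0.0354
```

send_rows(series=[0, 0, -3, 0, 0, 0, 0.3, 0, 0, -6, 0, 0, 0, 0.3, 0, 0, -9.5, 0, 0, 0, 0.3, 0, 0, -10.8, 0, 0, 6, 0.3, 1, 2, -10.8, 0, 0, 13, 0.3, 2, 4, -10.8, 0, 0, 20, 0.3, 3, 6, -10.8, 0, 0, 27, 0.3, 4, 8, -10.8, 0, 0, 34, 0.3, 5, 10, -10.8, 0, 0, 41, 0.3, 6, 12, -10.8, 0, 0, 48, 0.3])

```text
clock: 5.35
tcp_pos: [0.5189, -0.1409, 0.1392]
orientation: [-0.001, 0.417, 0.909, 0.0]
wrist_force: [0.2, 0.6, -3.8]
finger_gap: 0.0354
```

```bash
cat >> h.py <<'E'
P=np.array([.4924,-.0639,1.868,.843])
def avg(n=6):
    a=[]
    for _ in range(n):
        s=get_state(); a.append(np.r_[s["tcp_pos"],s["wrist_force"],s["ft_torque"],s["orientation"],s["finger_gap"]]); read_camera("wrist")
    a=np.mean(a,0); q=a[9:13]/np.linalg.norm(a[9:13]); return a[:3],a[3:6],a[6:9],rot(q),a[13]
E
python3 - <<'E'
from h import *
p,f,t,r,g=avg(); print(p,f,t,g,get_state()["clock"])
q,h=at(P,-.05); q=q+np.array([np.cos(h),np.sin(h),0])*0
q=at(P,0)[0]-.05*np.array([np.cos(P[2]),np.sin(P[2]),0])
pos,rt=goal(q,P[2]); print(q,rel((p,r),(pos,rt)))
E
```

```text
[ 0.51853042 -0.14007186  0.13937763] [-0.48619968  0.53918378 -3.63519787] [0.06412627 0.03980979 0.00469225] 0.03522765924545422 5.65
[ 0.50704238 -0.11170796  0.14      ] [ 2.89  0.99  1.81 -0.05 -0.11 23.9 ]
```

send_rows(series=[0.8, 0.3, 0.5, 0, 0, 6, 0.3, 1.6, 0.6, 1, 0, 0, 12, 0.3, 2.4, 0.9, 1.5, 0, 0, 18, 0.3, 2.9, 1, 1.8, 0, 0, 23.9, 0.3, 2.9, 1, 1.8, 0, 0, 23.9, 0.3, 2.9, 1, 1.8, 0, 0, 23.9, 0.3])

```text
clock: 6.15
tcp_pos: [0.5088, -0.1141, 0.1215]
orientation: [-0.0, 0.593, 0.805, -0.0]
wrist_force: [0.3, 0.0, -3.5]
finger_gap: 0.0353
```

```bash
python3 - <<'E'
from h import *
p,f,t,r,g=avg(); print(p.round(4),f.round(2),t.round(3),g,get_state()["clock"])
q=at(P,-.05)[0]; print(rel((p,r),goal(q,P[2])))
w=camera_info("wrist"); im=read_camera("wrist"); s=read_camera("scene")
m=rodmask(im); p1=P
for k in range(3): p1,n,e,_=fitrod(w,m,p1)
print("wrist refit",p1.round(4),n,e,tipalong(w,m,p1))
# lateral deviation of refit rod vs P at few s
for s_ in (0,.03,.07): 
    a,h=at(p1,s_); b,_=at(P,s_); print(s_,((a-b)@np.array([-np.sin(h),np.cos(h),0])*1000).round(2))
sc=camera_info("scene"); b=p-r.apply([0,0,.0187]); print("scene: bore proj",proj(sc,[b,at(P,0)[0],at(P,.07)[0]]).round(1))
print("wrist: top centre proj",proj(w,[b+[0,0,.02]]).round(1))
A=cv2.resize(im[60:384,90:420],None,fx=1.2,fy=1.2); u,v=proj(sc,[b])[0].astype(int)
B=cv2.resize(s[v-55:v+55,u-50:u+50],None,fx=3.53,fy=3.53,interpolation=cv2.INTER_CUBIC)[:A.shape[0]]
A=A[:B.shape[0]]; cv2.imwrite("pics/pre.png",np.hstack([A,B])); print(A.shape,B.shape)
E
```

```text
[ 0.5091 -0.1142  0.1219] [ 0.41  0.1  -3.08] [-0.015  0.009  0.006] 0.03533379612709169 6.45
[ 0.3  -0.12  0.06  0.03  0.03  0.2 ]Traceback (most recent call last):
  File "<stdin>", line 6, in <module>
  File "h.py", line 52, in fitrod
    f=least_squares(res,p0,x_scale=[.01,.01,.05,.05],loss="soft_l1",f_scale=.001) if lock is None else None
      ~~~~~~~~~~~~~^^^^^^^^^^^^^^^^^^^^^^^^^^^^^^^^^^^^^^^^^^^^^^^^^^^^^^^^^^^^^^
    return func(*args, **kwargs)
    vector_fun = VectorFunction(
        fun_wrapped,
    ...<6 lines>...
        workers=workers
    )
    self._update_fun()
    ~~~~~~~~~~~~~~~~^^
    self.f = self.fun_wrapped(xp_copy(self.x))
             ~~~~~~~~~~~~~~~~^^^^^^^^^^^^^^^^^
    return np.atleast_1d(self.fun(x))
                         ~~~~~~~~^^^
    return self.f(x, *self.args, **self.kwargs)
           ~~~~~~^^^^^^^^^^^^^^^^^^^^^^^^^^^^^^
  File "h.py", line 49, in res
    T=C[:,None]-pts; d=np.hypot(T[...,0],T[...,1]); i=d.argmin(0)
      ~~~~~~~~~^~~~
ValueError: operands could not be broadcast together with shapes (400,1,2) (0,)
```

```bash
python3 - <<'E'
from h import *
p,f,t,r,g=avg(2)
w=camera_info("wrist"); im=read_camera("wrist"); s=read_camera("scene")
cv2.imwrite("pics/pw.png",im);cv2.imwrite("pics/ps.png",s)
b=p-r.apply([0,0,.0187]); sc=camera_info("scene")
print("scene: bore,tip,bend",proj(sc,[b,at(P,0)[0],at(P,.07)[0]]).round(1))
print("wrist: top centre, tip, bend, end",proj(w,[b+[0,0,.02]]+[at(P,x)[0] for x in (0,.07,.13)]).round(1))
A=cv2.resize(im,(400,300)); u,v=proj(sc,[b])[0].astype(int)
B=cv2.resize(s[v-50:v+50,u-50:u+50],(300,300),interpolation=cv2.INTER_CUBIC)
cv2.imwrite("pics/pre.png",np.hstack([A,B]))
E
```

```text
scene: bore,tip,bend [[190.3 167.7]
 [214.2 165.7]
 [246.  163.2]]
wrist: top centre, tip, bend, end [[ 257.5  287.2]
 [ 255.3  156.5]
 [ 255.5  -30.9]
 [ 331.6 -224.5]]
```

View pics/pre.png

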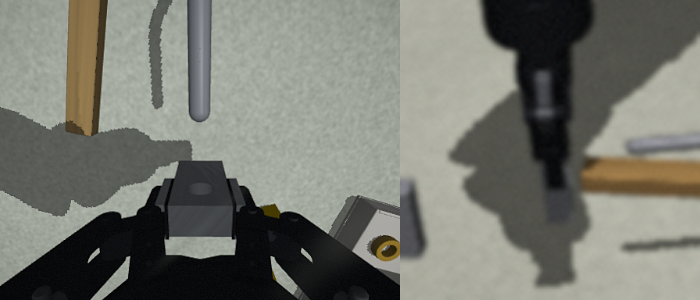

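The wrist view shows the rod tip at about image (255,155), straight ahead of the held weight. The weight's hole is at about (257,241). I now measure the lateral offset.

```bash
python3 - <<'E'
from h import *
im=cv2.imread("pics/pw.png"); w=camera_info("wrist"); g=im.astype(int)
print(g[100,230:285,0].tolist()); print(g[100,230:285,1].tolist())
print("top face row 285",g[285,205:310,1].tolist())
print("front row 225",g[222,210:300,1].tolist())
print("hole row 241",g[241,235:280,1].tolist())
E
```

```text
[165, 162, 163, 166, 164, 164, 165, 166, 165, 173, 143, 78, 60, 81, 90, 96, 103, 109, 111, 115, 121, 121, 126, 129, 134, 141, 149, 161, 159, 149, 137, 129, 128, 130, 127, 123, 116, 106, 92, 111, 154, 166, 162, 161, 159, 160, 158, 157, 158, 160, 161, 164, 165, 162, 161]
[175, 174, 173, 176, 174, 175, 174, 176, 176, 183, 153, 79, 56, 77, 85, 91, 99, 104, 105, 109, 115, 117, 121, 122, 128, 135, 141, 153, 153, 144, 131, 125, 122, 123, 121, 118, 111, 103, 85, 116, 163, 177, 173, 172, 170, 171, 168, 167, 170, 171, 172, 177, 174, 172, 171]
top face row 285 [11, 8, 11, 6, 11, 9, 9, 16, 14, 6, 38, 64, 70, 65, 67, 67, 70, 66, 68, 69, 71, 71, 69, 67, 69, 69, 66, 68, 66, 68, 69, 66, 67, 66, 67, 70, 69, 67, 68, 68, 69, 69, 69, 68, 66, 68, 69, 68, 69, 70, 71, 70, 70, 72, 75, 71, 74, 73, 73, 73, 74, 74, 74, 73, 73, 75, 71, 72, 68, 70, 71, 68, 68, 67, 66, 66, 66, 67, 67, 71, 70, 72, 69, 68, 69, 69, 69, 65, 66, 66, 68, 62, 33, 12, 16, 9, 9, 8, 8, 9, 13, 11, 10, 10, 11]
front row 225 [169, 172, 174, 174, 173, 172, 171, 172, 172, 174, 175, 173, 171, 174, 140, 63, 40, 47, 48, 47, 49, 48, 46, 50, 50, 49, 47, 49, 49, 50, 46, 51, 48, 48, 47, 50, 47, 49, 47, 47, 48, 48, 46, 50, 49, 47, 46, 48, 45, 50, 51, 54, 53, 52, 50, 49, 55, 52, 46, 44, 46, 47, 49, 49, 50, 50, 51, 54, 54, 51, 50, 48, 50, 47, 48, 46, 43, 33, 126, 171, 169, 165, 166, 168, 172, 173, 174, 170, 168, 171]
hole row 241 [49, 50, 48, 50, 46, 43, 47, 50, 55, 55, 58, 61, 62, 65, 67, 66, 64, 69, 67, 70, 67, 69, 68, 70, 69, 67, 67, 69, 65, 63, 65, 58, 59, 57, 55, 53, 47, 46, 45, 48, 45, 50, 48, 49, 50]
```

send_rows(series=[1.2, -0.05, 0.05, 0, 0, 0.2, 0.3, 2.4, -0.05, 0.05, 0, 0, 0.2, 0.3, 3.4, -0.05, 0.05, 0, 0, 0.2, 0.3, 4, -0.05, 0.05, 0, 0, 0.2, 0.3, 4.4, -0.05, 0.05, 0, 0, 0.2, 0.3, 4.8, -0.05, 0.05, 0, 0, 0.2, 0.3, 5.2, -0.05, 0.05, 0, 0, 0.2, 0.3, 5.6, -0.05, 0.05, 0, 0, 0.2, 0.3, 6, -0.05, 0.05, 0, 0, 0.2, 0.3, 6, -0.05, 0.05, 0, 0, 0.2, 0.3])

```text
clock: 7.58
tcp_pos: [0.4903, -0.0556, 0.1213]
orientation: [-0.0, 0.595, 0.804, 0.0]
wrist_force: [0.0, 0.8, -2.6]
finger_gap: 0.0354
```

```bash
cat >> h.py <<'E'
def status(P=P,save=None):
    p,f,t,r,g=avg(3); b=p-r.apply([0,0,.0187]); 
    S=np.linspace(-.1,.25,3501); C=np.array([at(P,s)[0] for s in S]); i=np.linalg.norm((C-b)[:,:2],axis=1).argmin()
    q,h=at(P,S[i]); n=np.array([-np.sin(h),np.cos(h),0]); hd=r.apply([1,0,0])
    print("s mm",(S[i]*1000).round(1),"left mm",((b-q)@n*1000).round(2),"up mm",((b[2]-.14)*1000).round(2),"yaw err deg",np.degrees(np.arctan2(hd[1],hd[0])-h).round(2))
    print("force world",f.round(2),"tool",r.inv().apply(f).round(2),"torque",t.round(3),"gap",g.round(4),"clock",get_state()["clock"])
    return p,r,S[i]
E
python3 - <<'E'
from h import *
status(); im=cv2.imread; 
w=read_camera("wrist"); cv2.imwrite("pics/in1.png",w)
E
```

```text
s mm 8.3 left mm -0.38 up mm 0.02 yaw err deg -0.07
force world [-0.29  0.79 -2.2 ] tool [ 0.84 -0.05  2.21] torque [0.13  0.019 0.003] gap 0.0352 clock 7.7333
```

send_rows(series=[0, 0, -0.05, 0, 0, 0, 0.3, 0, 0, -0.1, 0, 0, 0, 0.3, 0, 0, -0.12, 0, 0, 0, 0.3, 0, 0, -0.12, 0, 0, 0, 0.3])

```text
clock: 8.12
tcp_pos: [0.4904, -0.0564, 0.1224]
orientation: [0.0, 0.595, 0.803, -0.0]
wrist_force: [-0.0, 0.0, -2.7]
finger_gap: 0.0355
```

```bash
python3 -c "
from h import *
status()"
```

```text
s mm 7.8 left mm -0.29 up mm 1.05 yaw err deg -0.1
force world [-0.24  0.16 -3.3 ] tool [ 0.23 -0.18  3.3 ] torque [-0.021  0.005  0.005] gap 0.0354 clock 8.2667
```

send_rows(series=[0, 0, 0.1, 0, 0, 0, 0.3, 0, 0, 0.2, 0, 0, 0, 0.3, 0, 0, 0.24, 0, 0, 0, 0.3, 0, 0, 0.24, 0, 0, 0, 0.3])

```text
clock: 8.6
tcp_pos: [0.4906, -0.0562, 0.1211]
orientation: [0.001, 0.595, 0.804, 0.0]
wrist_force: [-3.1, -0.8, 5.0]
finger_gap: 0.0354
```

```bash
python3 -c "
from h import *
status()"
```

```text
s mm 7.9 left mm -0.46 up mm -0.16 yaw err deg -0.09
force world [-3.05 -0.06  5.67] tool [ 0.83 -2.92 -5.67] torque [0.087 0.557 0.01 ] gap 0.0353 clock 8.75
```

send_rows(series=[0, 0, -0.1, 0, 0, 0, 0.3, 0, -0.05, -0.2, 0, 0, 0, 0.3, 0, -0.05, -0.3, 0, 0, 0, 0.3, 0, -0.05, -0.3, 0, 0, 0, 0.3])

```text
clock: 9.08
tcp_pos: [0.4898, -0.0563, 0.1229]
orientation: [-0.0, 0.595, 0.804, 0.0]
wrist_force: [-0.2, 0.3, -4.1]
finger_gap: 0.0353
```

```bash
python3 -c "
from h import *
status()"
```

```text
s mm 8.0 left mm 0.23 up mm 1.53 yaw err deg -0.09
force world [ 0.39  0.4  -3.14] tool [0.27 0.49 3.14] torque [-0.     0.022  0.005] gap 0.0354 clock 9.2333
```

```bash
cat >> h.py <<'E'
OFF=[.2,1.7]
def plan(s1,n,P=P,off=None,n0=0):
    off=off or OFF
    p,r,s0=status(P)
    for s in list(np.linspace(s0,s1,n+1)[1:]):
        q,h=at(P,s); q=q+np.array([-np.sin(h)*off[0],np.cos(h)*off[0],off[1]])/1000
        g=goal(q,h); v=rel((p,r),g); print((s*1000).round(1),[round(float(x),2) for x in v[:3]],round(float(v[5]),1), "tilt",v[3:5])
E
python3 -c "
from h import *
plan(.062,2)"
```

```text
s mm 8.0 left mm 0.25 up mm 1.49 yaw err deg -0.09
force world [ 0.03 -0.33 -3.15] tool [-0.32 -0.07  3.15] torque [-0.004 -0.018 -0.012] gap 0.0351 clock 9.3833
35.0 [2.7, 0.0, -0.02] -0.1 tilt [-0.01 -0.02]
62.0 [5.4, -0.0, -0.02] -0.1 tilt [-0.01 -0.02]
```

send_rows(series=[0.6, 0, -0.02, 0, 0, -0.1, 0.3, 1.2, 0, -0.02, 0, 0, -0.1, 0.3, 1.8, 0, -0.02, 0, 0, -0.1, 0.3, 2.4, 0, -0.02, 0, 0, -0.1, 0.3, 3, 0, -0.02, 0, 0, -0.1, 0.3, 3.6, 0, -0.02, 0, 0, -0.1, 0.3, 4.2, 0, -0.02, 0, 0, -0.1, 0.3, 4.8, 0, -0.02, 0, 0, -0.1, 0.3, 5.2, 0, -0.02, 0, 0, -0.1, 0.3, 5.2, 0, -0.02, 0, 0, -0.1, 0.3])

```text
clock: 10.22
tcp_pos: [0.4743, -0.0057, 0.1232]
orientation: [-0.0, 0.594, 0.804, 0.0]
wrist_force: [0.9, 0.2, -3.8]
finger_gap: 0.0352
```

```bash
python3 -c "
from h import *
plan(.093,9)"
```

```text
s mm 60.5 left mm 0.12 up mm 1.93 yaw err deg 0.05
force world [ 0.5  -0.22 -3.48] tool [-0.35  0.42  3.48] torque [-0.005 -0.008 -0.008] gap 0.0354 clock 10.3667
64.1 [0.36, -0.01, 0.02] 0.1 tilt [ 0. -0.]
67.7 [0.72, -0.01, 0.02] 0.1 tilt [ 0. -0.]
71.3 [1.09, -0.01, 0.02] 1.1 tilt [ 0. -0.]
74.9 [1.45, 0.01, 0.02] 4.1 tilt [ 0. -0.]
78.6 [1.81, 0.05, 0.02] 7.0 tilt [ 0. -0.]
82.2 [2.17, 0.1, 0.02] 10.0 tilt [ 0. -0.]
85.8 [2.52, 0.17, 0.02] 13.0 tilt [ 0. -0.]
89.4 [2.87, 0.26, 0.02] 15.9 tilt [ 0. -0.]
93.0 [3.22, 0.37, 0.02] 18.9 tilt [ 0. -0.]
```

send_rows(series=[0.36, 0, 0.02, 0, 0, 0.1, 0.3, 0.72, 0, 0.02, 0, 0, 0.5, 0.3, 1.09, 0.01, 0.02, 0, 0, 1.6, 0.3, 1.45, 0.03, 0.02, 0, 0, 4.1, 0.3, 1.81, 0.07, 0.02, 0, 0, 7, 0.3, 2.17, 0.12, 0.02, 0, 0, 10, 0.3, 2.52, 0.19, 0.02, 0, 0, 13, 0.3, 2.52, 0.19, 0.02, 0, 0, 13, 0.3])

```text
clock: 11.03
tcp_pos: [0.4689, 0.0186, 0.123]
orientation: [-0.0, 0.682, 0.731, 0.0]
wrist_force: [0.1, -0.4, -3.8]
finger_gap: 0.0353
```

```bash
python3 -c "
from h import *
plan(.118,9,off=[0,1.8])"
```

```text
s mm 85.6 left mm 0.0 up mm 1.67 yaw err deg -0.19
force world [-0.03  0.06 -3.25] tool [ 0.06 -0.02  3.25] torque [ 0.006  0.022 -0.005] gap 0.0353 clock 11.1833
89.2 [0.35, 0.01, -0.01] 2.8 tilt [-0.01 -0.01]
92.8 [0.71, 0.03, -0.01] 5.7 tilt [-0.01 -0.01]
96.4 [1.07, 0.08, -0.01] 8.7 tilt [-0.01 -0.01]
100.0 [1.43, 0.14, -0.01] 11.6 tilt [-0.01 -0.01]
103.6 [1.78, 0.22, -0.01] 14.5 tilt [-0.01 -0.01]
107.2 [2.12, 0.32, -0.01] 17.5 tilt [-0.01 -0.01]
110.8 [2.46, 0.44, -0.01] 20.4 tilt [-0.01 -0.01]
114.4 [2.8, 0.58, -0.01] 23.4 tilt [-0.01 -0.01]
118.0 [3.12, 0.73, -0.01] 26.3 tilt [-0.01 -0.01]
```

No contact so far. I continue round the bend.

send_rows(series=[0.35, 0.01, 0, 0, 0, 2.8, 0.3, 0.71, 0.03, 0, 0, 0, 5.7, 0.3, 1.07, 0.08, 0, 0, 0, 8.7, 0.3, 1.43, 0.14, 0, 0, 0, 11.6, 0.3, 1.78, 0.22, 0, 0, 0, 14.5, 0.3, 2.12, 0.32, 0, 0, 0, 17.5, 0.3, 2.46, 0.44, 0, 0, 0, 20.4, 0.3, 2.46, 0.44, 0, 0, 0, 20.4, 0.3])

```text
clock: 11.85
tcp_pos: [0.472, 0.0431, 0.123]
orientation: [-0.0, 0.801, 0.599, 0.0]
wrist_force: [0.3, 0.2, -3.2]
finger_gap: 0.0351
```

```bash
python3 -c "
from h import *
plan(.146,9,off=[0,1.8])"
```

```text
s mm 110.6 left mm -0.33 up mm 1.7 yaw err deg -0.09
force world [ 0.08 -0.13 -3.44] tool [-0.1   0.12  3.44] torque [-0.032 -0.017 -0.009] gap 0.0352 clock 12.0
114.5 [0.4, -0.02, -0.01] 3.1 tilt [ 0. -0.]
118.5 [0.79, 0.01, -0.01] 6.3 tilt [ 0. -0.]
122.4 [1.18, 0.06, -0.01] 9.6 tilt [ 0.   -0.01]
126.3 [1.56, 0.14, -0.01] 12.8 tilt [ 0.   -0.01]
130.3 [1.95, 0.24, -0.01] 15.0 tilt [ 0.   -0.01]
134.2 [2.33, 0.34, -0.01] 15.0 tilt [ 0.   -0.01]
138.1 [2.71, 0.44, -0.01] 15.0 tilt [ 0.   -0.01]
142.1 [3.09, 0.54, -0.01] 15.0 tilt [ 0.   -0.01]
146.0 [3.47, 0.64, -0.01] 15.0 tilt [ 0.   -0.01]
```

send_rows(series=[0.4, -0.01, 0, 0, 0, 3.1, 0.3, 0.79, 0.02, 0, 0, 0, 6.3, 0.3, 1.18, 0.07, 0, 0, 0, 9.6, 0.3, 1.56, 0.15, 0, 0, 0, 12.5, 0.3, 1.95, 0.24, 0, 0, 0, 14.7, 0.3, 2.33, 0.34, 0, 0, 0, 15, 0.3, 2.71, 0.44, 0, 0, 0, 15, 0.3, 3.09, 0.54, 0, 0, 0, 15, 0.3, 3.09, 0.54, 0, 0, 0, 15, 0.3])

```text
clock: 12.75
tcp_pos: [0.4862, 0.0715, 0.1231]
orientation: [-0.0, 0.872, 0.49, 0.0]
wrist_force: [0.4, -0.3, -3.1]
finger_gap: 0.0353
```

```bash
python3 - <<'E'
from h import *
plan(.185,3,off=[0,1.8])
end=.07+.07*P[3]; print("bend end",end,"flange start",end+.075,"home: centre at",end+.087-.01)
w=camera_info("wrist"); im=read_camera("wrist"); cv2.imwrite("pics/onstraight.png",im)
print(proj(w,[at(P,s)[0] for s in (end+.03,end+.06,end+.075)]).round(1))
E
```

```text
s mm 142.4 left mm -0.03 up mm 1.7 yaw err deg -0.02
force world [-0.03  0.06 -3.62] tool [ 0.03 -0.06  3.62] torque [-0.003 -0.036  0.026] gap 0.0352 clock 12.9
156.6 [1.42, -0.0, -0.01] -0.0 tilt [ 0.01 -0.01]
170.8 [2.84, -0.0, -0.01] -0.0 tilt [ 0.01 -0.01]
185.0 [4.26, -0.0, -0.01] -0.0 tilt [ 0.01 -0.01]
bend end 0.12901 flange start 0.20401000000000002 home: centre at 0.20601
[[258.1 227.2]
 [258.2 165.8]
 [258.2 131.9]]
```

View pics/onstraight.png

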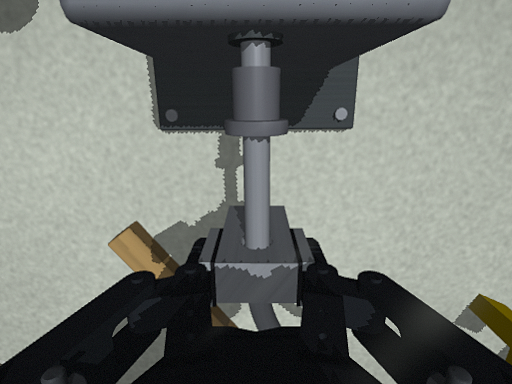

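The weight is on the rod past the bend, with the rod centred in the bore at about column 257. The sleeve flange lies ahead at about (256,128) and the housing beyond it.

send_rows(series=[0.6, 0, 0, 0, 0, 0, 0.3, 1.2, 0, 0, 0, 0, 0, 0.3, 1.8, 0, 0, 0, 0, 0, 0.3, 2.4, 0, 0, 0, 0, 0, 0.3, 3, 0, 0, 0, 0, 0, 0.3, 3.6, 0, 0, 0, 0, 0, 0.3, 4.1, 0, 0, 0, 0, 0, 0.3, 4.5, 0, 0, 0, 0, 0, 0.3, 4.7, 0, 0, 0, 0, 0, 0.3, 4.7, 0, 0, 0, 0, 0, 0.3])

```text
clock: 13.78
tcp_pos: [0.5104, 0.1116, 0.123]
orientation: [-0.0, 0.872, 0.49, 0.0]
wrist_force: [-0.1, -0.0, -2.8]
finger_gap: 0.0352
```

```bash
python3 -c "
from h import *
plan(.205,3,off=[0,1.8])"
```

```text
s mm 189.2 left mm 0.06 up mm 1.64 yaw err deg -0.07
force world [ 0.07  0.12 -2.96] tool [ 0.14 -0.    2.96] torque [0.01  0.009 0.006] gap 0.0354 clock 13.9333
194.5 [0.52, 0.01, -0.02] -0.1 tilt [-0.01  0.  ]
199.7 [1.05, 0.01, -0.02] -0.1 tilt [-0.01  0.  ]
205.0 [1.58, 0.0, -0.02] -0.1 tilt [-0.01  0.  ]
```

send_rows(series=[0.2, 0, 0, 0, 0, 0, 0.3, 0.4, 0, 0, 0, 0, 0, 0.3, 0.55, 0, 0, 0, 0, 0, 0.3, 0.7, 0, 0, 0, 0, 0, 0.3, 0.85, 0, 0, 0, 0, 0, 0.3, 1, 0, 0, 0, 0, 0, 0.3, 1.15, 0, 0, 0, 0, 0, 0.3, 1.3, 0, 0, 0, 0, 0, 0.3, 1.3, 0, 0, 0, 0, 0, 0.3])

```text
clock: 14.68
tcp_pos: [0.5171, 0.1225, 0.123]
orientation: [-0.0, 0.872, 0.49, 0.0]
wrist_force: [-0.4, -2.2, -3.2]
finger_gap: 0.0354
```

```bash
python3 -c "
from h import *
status()"
```

```text
s mm 202.3 left mm -0.04 up mm 1.68 yaw err deg -0.08
force world [-0.66 -1.69 -3.2 ] tool [-1.79  0.31  3.2 ] torque [-0.327  0.129  0.034] gap 0.0353 clock 14.8333
```

send_rows(series=[0.1, 0, 0, 0, 0, 0, 0.3, 0.2, 0, 0, 0, 0, 0, 0.3, 0.3, 0, 0, 0, 0, 0, 0.3, 0.35, 0, 0, 0, 0, 0, 0.3, 0.35, 0, 0, 0, 0, 0, 0.3])

```text
clock: 15.25
tcp_pos: [0.5188, 0.1254, 0.123]
orientation: [-0.0, 0.872, 0.49, 0.0]
wrist_force: [-0.9, -3.2, -2.3]
finger_gap: 0.0354
```

```bash
python3 -c "
from h import *
status()"
```

```text
s mm 205.6 left mm -0.01 up mm 1.68 yaw err deg -0.09
force world [-1.18 -2.36 -2.49] tool [-2.63  0.22  2.49] torque [-0.433  0.186  0.029] gap 0.0354 clock 15.4
```

send_rows(series=[0.05, 0, 0, 0, 0, 0, 0.3, 0.1, 0, 0, 0, 0, 0, 0.3, 0.1, 0, 0, 0, 0, 0, 0.3, 0.1, 0, 0, 0, 0, 0, 0.3])

```text
clock: 15.73
tcp_pos: [0.519, 0.1256, 0.123]
orientation: [0.0, 0.872, 0.49, -0.0]
wrist_force: [-2.4, -3.3, -1.4]
finger_gap: 0.0353
```

```bash
python3 -c "
from h import *
status()"
```

```text
s mm 206.0 left mm -0.01 up mm 1.69 yaw err deg -0.11
force world [-2.43 -3.65 -1.49] tool [-4.38 -0.17  1.49] torque [-0.864  0.427  0.044] gap 0.0355 clock 15.8833
```

send_rows(series=[0.05, 0, 0, 0, 0, 0, 0.3, 0.1, 0, 0, 0, 0, 0, 0.3, 0.1, 0, 0, 0, 0, 0, 0.3, 0.1, 0, 0, 0, 0, 0, 0.3])

```text
clock: 16.22
tcp_pos: [0.519, 0.1257, 0.123]
orientation: [0.001, 0.872, 0.489, -0.001]
wrist_force: [-4.3, -7.5, 0.2]
finger_gap: 0.0353
```

```bash
python3 -c "
from h import *
status()"
```

```text
s mm 206.0 left mm 0.02 up mm 1.67 yaw err deg -0.13
force world [-4.18 -7.4  -0.16] tool [-8.49  0.29  0.18] torque [-1.445  0.715  0.072] gap 0.0354 clock 16.3667
```

send_rows(series=[-0.1, 0, 0, 0, 0, 0, 0.3, -0.2, 0, 0, 0, 0, 0, 0.3, -0.25, 0, 0, 0, 0, 0, 0.3, -0.25, 0, 0.05, 0, 0, 0, 0.3, -0.25, 0, 0.1, 0, 0, 0, 0.3, -0.25, 0, 0.15, 0, 0, 0, 0.3, -0.25, 0, 0.19, 0, 0, 0, 0.3, -0.25, 0, 0.19, 0, 0, 0, 0.3])

```text
clock: 17.03
tcp_pos: [0.5187, 0.1251, 0.1213]
orientation: [-0.0, 0.872, 0.49, 0.0]
wrist_force: [0.1, 1.2, -1.1]
finger_gap: 0.0352
```

```bash
python3 -c "
from h import *
status()"
```

```text
s mm 205.4 left mm -0.05 up mm 0.02 yaw err deg -0.08
force world [-0.4   0.58 -1.67] tool [ 0.29 -0.65  1.67] torque [0.149 0.044 0.015] gap 0.0352 clock 17.1833
```

send_rows(series=[0, 0, 0.03, 0, 0, 0, 0.3, 0, 0, 0.03, 0, 0, 0, 0.3, 0, 0, 0.03, 0, 0, 0, 0.45, 0, 0, 0.03, 0, 0, 0, 0.5, 0, 0, 0.03, 0, 0, 0, 0.6, 0, 0, 0.03, 0, 0, 0, 0.8, 0, 0, 0.03, 0, 0, 0, 0.8, 0, 0, 0.03, 0, 0, 0, 0.8, 0, 0, 0.03, 0, 0, 0, 0.8, 0, 0, 0.03, 0, 0, 0, 0.8])

```text
clock: 18.02
tcp_pos: [0.5185, 0.1248, 0.1208]
orientation: [-0.0, 0.872, 0.49, 0.0]
wrist_force: [-0.8, -0.1, -0.0]
finger_gap: 0.0685
```

```bash
python3 - <<'E'
from h import *
status()
w=camera_info("wrist"); im=read_camera("wrist"); cv2.imwrite("pics/rel.png",im)
end=.07+.07*P[3]
print(proj(w,[at(P,s)[0]for s in (end+.075,end+.087,end+.113)]).round(1))
E
```

```text
s mm 205.0 left mm -0.06 up mm -0.5 yaw err deg -0.09
force world [-0.82 -0.25  0.33] tool [-0.64 -0.57 -0.33] torque [ 0.011 -0.001  0.002] gap 0.0684 clock 18.1667
[[257.8 262.8]
 [257.7 240.8]
 [257.7 188.7]]
```

View pics/rel.png

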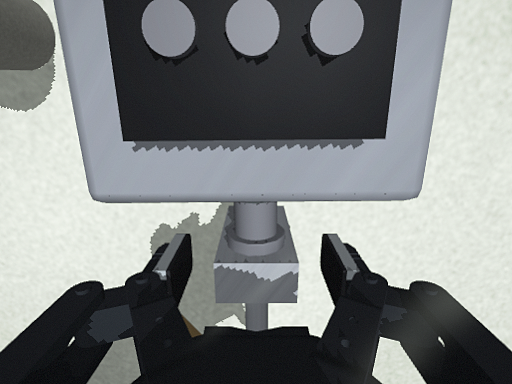

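Released: the weight hangs on the rod at about (256,283) with the flange against it, and the pads are clear on both sides. I retreat straight up.

send_rows(series=[0, 0, -1, 0, 0, 0, 0.8, 0, 0, -3, 0, 0, 0, 0.8, 0, 0, -6, 0, 0, 0, 0.8, 0, 0, -9, 0, 0, 0, 0.8, 0, 0, -12, 0, 0, 0, 0.8, -3, 0, -14, 0, 0, 0, 0.8, -6, 0, -14, 0, 0, 0, 0.8, -6, 0, -14, 0, 0, 0, 0.8, -6, 0, -14, 0, 0, 0, 0.8])

```text
clock: 18.97
tcp_pos: [0.4871, 0.0728, 0.2623]
orientation: [0.0, 0.872, 0.489, 0.001]
wrist_force: [0.5, 0.1, 0.4]
finger_gap: 0.0683
```

```bash
python3 - <<'E'
from h import *
print(get_state()["wrist_force"],get_state()["clock"],now()[0])
w=camera_info("wrist"); im=read_camera("wrist"); s=read_camera("scene")
end=.07+.07*P[3]; print("proj start/home/face",proj(w,[at(P,x)[0]for x in (end+.075,end+.087,end+.113)]).round(1))
u,v=proj(w,[at(P,end+.087)[0]])[0].astype(int); sc=camera_info("scene"); a,b=proj(sc,[at(P,end+.08)[0]])[0].astype(int)
u0,v0=max(0,u-67),max(0,v-67)
A=cv2.resize(im[v0:v0+135,u0:u0+135],(400,400),interpolation=cv2.INTER_CUBIC); B=cv2.resize(s[b-60:b+60,a-60:a+60],(400,400),interpolation=cv2.INTER_CUBIC)
print("crop origin",u0,v0,"scale 2.96"); cv2.imwrite("pics/fin.png",np.hstack([A,B]))
E
```

```text
[0.4585716  0.08577334 0.3850449 ] 18.9667 [0.48710417 0.07280793 0.26227782]
proj start/home/face [[256.3 119.1]
 [256.3 105.3]
 [256.2  74. ]]
crop origin 189 38 scale 2.96
```

View pics/fin.png

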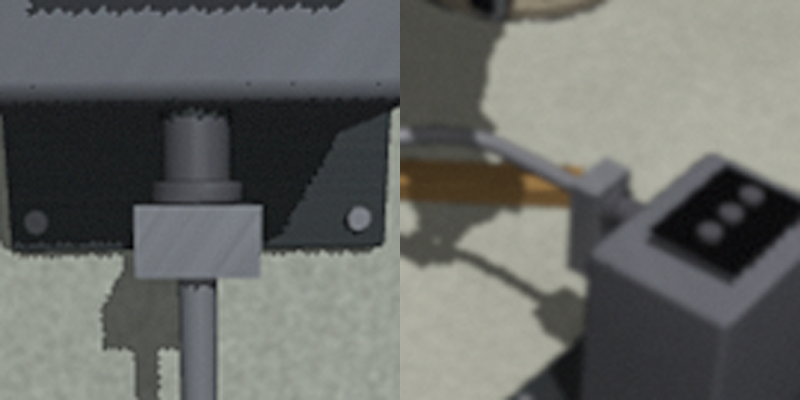

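The weight hangs upright on the rod. The flange front edge is at image row 105.6, against 105.3 predicted for home, and the sleeve reaches the housing.

```bash
python3 -c "
from workcell import *
print(hand_in())"
```

```text
the job is handed in; nothing more can be done
None
```

The drilled steel weight is hanging on the rod with the sleeve pushed fully home. I let go, raised the gripper clear and handed in at about 19 s of the 72 s.

- **Getting it on:** I threaded the weight over the tip and took it round the bend, which measured about 48°. No binding was felt after the threading.
- **Disagreement while threading:** The height from calibration was about 2 mm too low. A light probe near the tip touched the rod with about 9 N, so I raised the path and the slide was then free of contact.
- **Pushing the sleeve:** I pushed only with the weight. It came to a hard stop 206.0 mm along the rod, exactly where home was predicted. The push reached about 8.5 N there, against the 25 N limit.
- **Last checks:** With the gripper clear, the wrist camera shows the flange at row 105.6 against 105.3 predicted for home. The weight hangs upright against it, and the wrist force is near zero.
- **Other things:** I kept clear of the undrilled block and the paper cup, but took no last picture to confirm them.

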